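Unlock the medicine box by feel

ROBOT

A 6-joint arm with a two-finger parallel gripper is mounted at the origin on a cart in front of the work surface, level with it; the furniture and walls round the work are solid. World frame = base frame: x ahead of the robot, y to its left, z up, the work surface at z = 0. Lengths are in m, angles in rad, forces in N, time in s.
With the tool pointing down it reaches from about 0.375 to 0.925 m from the base axis. Payload 5.7 kg.
Tool frame: the origin (TCP) lies midway between the tips of the shut fingers; the grasp point (between the pads) lies 19 mm behind it; z points along the fingers, y is the line along which they close (so a half turn about z gives the same grasp; the last joint's range is limited). The gripper opens to 88 mm and grips with 3 to 60 N. Pads are 20 mm wide; open, the fingers measure 115 mm over their backs; the gripper's body (75 mm by 178 mm) begins 61 mm behind the grasp point.
Start: joints at [-1.313, 0.359, 1.51, -0, 1.272, -0.115], TCP at [0.219, -0.559, 0.189] pointing down, gripper open.
Joint ranges: [-2.97, 2.97], [-1.01, 2.36], [0.21, 2.38], [-0.96, 4.11], [0.2, 2.71], [-2.98, 2.98]. Speed limits (rad/s): [2.39, 2.39, 3.14, 3.14, 3.14, 3.14].

INTERFACE

Orientations are given as a unit quaternion [x, y, z, w].
In Python, from bench import move_ptp, servo_line, goto_joints, move_gripper, sleep, inverse_kinematics, capture, PlanningError, close_job, spot_in, silhouettes, current_clock, current_joint_pos, current_qvel, current_joint_torque, current_position, current_orientation, current_force, current_torque, current_finger_gap, current_grip_force gives the robot as it stands. Calls block until the motion is done:
- move_ptp(position, orientation): joint-space move of the TCP to a pose.
- servo_line(position, orientation=None, rate=0.15, contact_N=None): straight line of the TCP; orientation=None keeps the orientation; rate is the mean speed in m/s. With contact_N (N) it stops when the force on the tool has changed by that much, and returns True; else False.
- goto_joints(angles): joint-space move.
- move_gripper(opening): finger opening in m; the grip force is fixed at half the most; returns when the fingers have stopped.
- sleep(seconds).
- inverse_kinematics(position, orientation): joint angles nearest the present ones, or None.
- capture(name): name is "scene" or "top" or "wrist"; returns a dict with "image" (400x640x3 uint8, blue, green, red), "range_z" (400x640 float32, m along the optical axis (not along the pixel's ray), 0 where there is no reading), "intrinsics" (3x3 intrinsics, pixels), "k1" (the pictures are not rectified: a ray, as slopes to the right and down, at radius r is drawn at 1 + k1 r^2 times it, then the intrinsics apply), "R" (3x3) and "t" (3): a world point X has camera coordinates R X + t. Camera axes: x right, y down, z forward; pixel columns grow to the right and rows downward; lengths in m; the calibration is good to about 2 mm. A picture is of the moment at which its call begins.
A pose or a line that the arm cannot do raises PlanningError and nothing moves.
- close_job(): hands the job in; it is judged then, once.
Trained networks look in the newest picture that a camera, given by its name, has taken for a name from the list of things; names that differ only in an ending like _2 or _b are one class to them, and where a whole thing is asked for, a point or a joint stands for the part that bears it (a point fixed in the world has none). Each returns a list of dicts, best first, with "conf" (0 to 1); they miss things now and then, are a little off and sometimes report something else, mostly with a low value. They report only what shows in the picture. A call takes as long as a camera call. They do not tell look-alikes from the thing itself.
- spot_in(camera, query): "xy" ([column, row] in pixels, amid what is visible of it).
- silhouettes(camera, query): "region" (400x640 bool, what is visible of it) and "xy" ([column, row] in pixels, amid what is visible of it).
Readings, each from a call of its own:
- current_clock(): time.
- current_joint_pos(): joint angles.
- current_qvel(): joint speeds.
- current_joint_torque(): joint torques, N m.
- current_position(): TCP position.
- current_orientation(): TCP orientation.
- current_force(): force on the tool from outside, world axes, zero at the start.
- current_torque(): the same for the moment, N m.
- current_finger_gap(): finger opening in m.
- current_grip_force(): force on a finger pad.
Only numpy, scipy, OpenCV 4.12 (cv2) and the standard library are available. Lean on these libraries where they do the work, as an engineer would, in place of code of your own. Each camera call takes 0.05 s, during which the arm holds its last target. There are 200 camera calls.

TASK

Take the panel key out of its wooden block, put it into the lock on top of the medicine box and turn it gently to and fro under a light push until it finds the hidden slot and drops fully home. Then, with the key home, turn it clockwise (seen from above) to the stop, let go and leave it in the lock; never force or lean on the key, and do not disturb the things standing around.

Things in the scene. Friction and masses are not known exactly. Their poses are not given: they have to be found in the camera images.
- key_bow (a point): Centre of the flat upright bow (grip) of the steel panel key: 44 mm wide (key x), 10 mm thick (key y), 36 mm tall (key z, up). Below the bow a neck 9 mm in diameter and 10 mm long leads to the collar. Key 0.07 to 0.12 kg; a half turn of it about z makes no difference.
- key: The same key, origin on its axis at the underside of its round collar (30 mm in diameter, 4 mm thick), 32 mm below key_bow. Under the collar a round shaft 16 mm in diameter, 28 mm long. At the start the key stands upright in the wooden block, collar resting on the block.
- key_tip (a point): Lower end of the key, 71 mm below key_bow: the end of a flat blade below the shaft, 16 mm wide (key x, so in the plane of the bow), 5 mm thick (key y), 11 mm long.
- key_block: Fixed wooden block 72 x 72 x 46 mm with one upright hole 20 mm in diameter, 41 mm deep, in the middle of its top, in which the key stands; origin at the centre of its underside.
- medicine_box: Plain grey steel medicine box, fixed to the worktop: 154 mm (its x) by 204 mm (its y), lid 80 mm above the worktop; origin at the centre of its underside, -x is its front (towards the robot). The lock is 35 mm in front of the centre. A low wire handle (top 98 mm above the worktop) runs along y on the lid, 55 mm behind the lock.
- lock_mouth (a point): Centre of the lock's mouth, in the upper face (88 mm above the worktop) of a square steel plate 44 x 44 mm, 8 mm proud of the lid; axes as the box. Upright round bore 18.5 mm in diameter, 26 mm deep, 3.5 mm bevel at the mouth. Key home: collar on the plate, key origin here. Cushioned stop clockwise: it is met with key x about 1.1 rad clockwise of the box x (play 0.15 rad), then yields 1 rad per N m.
- lock_inside (a point): Fixed point 29.5 mm below the mouth: the face of the lock's turning core at rest. Its one slot (7.5 mm wide) is out of sight, at the start anywhere from 0.5 rad clockwise to 0.45 anticlockwise of box x; key x must match within 0.15. Sprung: gives from about 2 N, 0.7 N per mm, solid after 6 mm; jumps up round the blade when it fits. Drag 0.05 N m: a hard push drags it round.
- tumbler: Glass tumbler, 81 mm wide, 93 mm tall, standing behind the key block; bystander. Origin at the centre of its underside.
- spice_jar: Spice jar, 45 mm wide, 106 mm tall, standing to the left behind the key block; bystander. Origin at the centre of its underside.
- food_tin: Food tin, 75 mm wide, 58 mm tall, standing to the right of the medicine box; bystander. Origin at the centre of its underside.
Things that resemble listed ones, but are neither listed nor needed, are in the scene too. Leave any red or yellow look-alike of the key alone. There is more than one size of the key_block; the job needs the smaller.

How it is judged:
On the way, in this order (a step that is already met when the one before it is completed fails the run):
1. the key is lifted clear of its block (z of key in the frame of key_block above 0.09 m), for 0.1 s.
2. the key has dropped fully home in the lock, not yet turned to the stop (z of key in the frame of lock_mouth below 0.003 m and horizontal distance between key and lock_mouth below 0.004 m and angle between key's own z axis and vertical below 0.1 rad and angle between the x axis of key and the x axis of lock_mouth, either way round below 0.9 rad), for 0.2 s.
At the end, for the whole second after the job is handed in: The key stands in the lock at rest, upright within 0.1 rad, its collar on the lock plate (key origin less than 3 mm above the mouth and within 4 mm of its axis), turned clockwise to the stop (key x more than 0.95 rad from the box's x) (z of key in the frame of lock_mouth below 0.003 m and horizontal distance between key and lock_mouth below 0.004 m and angle between key's own z axis and vertical below 0.1 rad and angle between the x axis of key and the x axis of lock_mouth, either way round above 0.95 rad and linear speed of key below 0.02 m/s); the robot touches nothing.
It fails at once if the key is forced: more than 30 N between key and medicine box (with its lock) (contact force between key and medicine_box above 30 N).
It fails at once if the tumbler is moved more than 30 mm (distance of tumbler from where it was at the start of the episode above 0.03 m).
It fails at once if the spice jar is moved more than 30 mm (distance of spice_jar from where it was at the start of the episode above 0.03 m).
It fails at once if the food tin is moved more than 30 mm (distance of food_tin from where it was at the start of the episode above 0.03 m).
It also fails if it takes over 58 s, if anything falls off the work surface, if the arm or the gripper's body presses on something with over 40 N, if the wrist force passes 120 N, or if a joint passes its speed limit or range.

## Working session

There is one attempt and no reset: what is moved stays moved. The work goes in short steps, each a Python script; the robot and the scene stay as the last script left them, time stands still between calls to the robot, and variables do not carry over. Pictures are saved under pics/ and viewed, at most 10 in all, crops included, and the job is handed in when it is done.

```bash
mkdir -p pics; ls
python3 - <<'E'
from bench import *
import cv2, numpy as np
for n in("scene","top"):
    c=capture(n); cv2.imwrite(f"pics/{n}0.png",c["image"]); print(n,c["intrinsics"].tolist(),c["k1"],c["R"].round(3).tolist(),c["t"])
    for q in("key_bow","key_block","medicine_box","tumbler","spice_jar","food_tin"):
        print(q,[(np.round(d["xy"]).tolist(),round(d["conf"],2)) for d in spot_in(n,q)])
print(current_clock(),current_orientation())
E
```

```text
pics
scene [[504.0575132568249, 0.0, 322.08098921213497], [0.0, 504.0575132568249, 200.519014268204], [0.0, 0.0, 1.0]] -0.013968162044231272 [[-0.548, -0.836, -0.015], [-0.335, 0.236, -0.912], [0.766, -0.495, -0.41]] [0.26756075 0.31031077 0.88015346]
key_bow [([209.0, 258.0], 0.76), ([240.0, 276.0], 0.73), ([235.0, 243.0], 0.68)]
key_block [([212.0, 275.0], 0.84), ([293.0, 267.0], 0.76), ([208.0, 259.0], 0.25)]
medicine_box [([336.0, 207.0], 0.78), ([210.0, 259.0], 0.24)]
tumbler [([212.0, 225.0], 0.76)]
spice_jar [([173.0, 244.0], 0.69)]
food_tin [([172.0, 244.0], 0.22)]
top [[404.2467513691058, 0.0, 319.0945793166123], [0.0, 404.2467513691058, 196.29839811897048], [0.0, 0.0, 1.0]] -0.03828434190298695 [[0.003, -1.0, 0.009], [-0.987, -0.004, -0.163], [0.163, -0.008, -0.987]] [-0.08320695  0.55874097  1.18190628]
key_bow [([234.0, 181.0], 0.71), ([209.0, 236.0], 0.64), ([202.0, 203.0], 0.61)]
key_block [([210.0, 206.0], 0.71), ([256.0, 231.0], 0.59)]
medicine_box [([203.0, 203.0], 0.71), ([368.0, 178.0], 0.68)]
tumbler [([231.0, 144.0], 0.63)]
spice_jar [([192.0, 155.0], 0.73)]
food_tin []
0.7 [ 9.82678166e-01  1.85320316e-01  9.36667044e-06 -4.70736379e-05]
```

View pics/scene0.png

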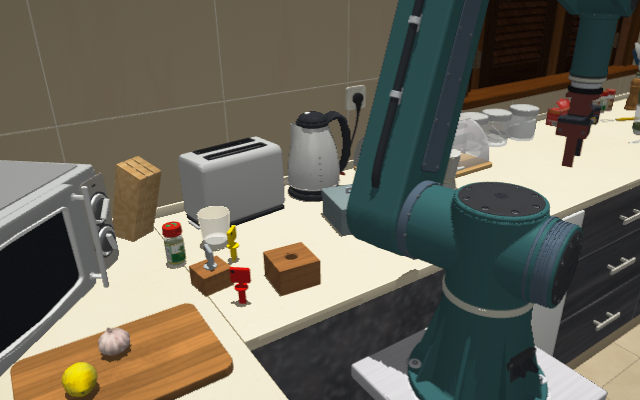

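View pics/top0.png

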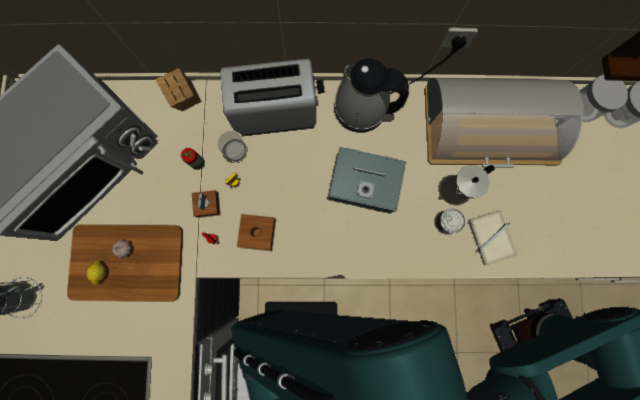

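The top view shows three keys: steel at (203,203) in the smaller block, yellow at (234,181) and red at (209,238). The larger block at (256,231) has an empty hole, and the box lock is at about (366,188). The steel key in the small block fits the description. Next I'll measure it and confirm with a crop.

```bash
cat > h.py <<'E'
from bench import *
import cv2, numpy as np
from scipy.spatial.transform import Rotation as Ro
def rays(c,px):
    K=c["intrinsics"]; k=c["k1"]; px=np.atleast_2d(np.asarray(px,float))
    d=np.c_[(px[:,0]-K[0,2])/K[0,0],(px[:,1]-K[1,2])/K[1,1]]; u=d.copy()
    for _ in range(10): u=d/(1+k*(u**2).sum(1,keepdims=True))
    return np.c_[u,np.ones(len(u))]
def cloud(c,mask=None):
    m=c["range_z"]>0
    if mask is not None: m&=mask
    v,u=np.nonzero(m); X=rays(c,np.c_[u,v])*c["range_z"][v,u][:,None]
    return (X-c["t"])@c["R"], np.c_[u,v]
def onplane(c,px,z):
    r=rays(c,px)@c["R"]; o=-c["R"].T@c["t"]
    return o+r*((z-o[2])/r[:,2])[:,None]
def proj(c,X):
    p=np.atleast_2d(X)@c["R"].T+c["t"]; s=p[:,:2]/p[:,2:]; s=s*(1+c["k1"]*(s**2).sum(1,keepdims=True))
    return s*[c["intrinsics"][0,0],c["intrinsics"][1,1]]+c["intrinsics"][:2,2]
def down(yaw): # tool z down, tool y (closing line) at angle yaw in world
    y=np.array([np.cos(yaw),np.sin(yaw),0]); z=np.array([0,0,-1.]); x=np.cross(y,z)
    return Ro.from_matrix(np.c_[x,y,z]).as_quat()
E
python3 - <<'E'
from h import *
c=capture("top"); s=c
for n,p,z in(("keybow",(203,200),.096),("block",(205,203),.046),("red",(209,238),.05),("yel",(234,181),.05),("bigblock",(256,231),.06),("lock",(366,188),.088),("tumbler",(233,148),.05),("jar",(192,157),.1),("tin?",(450,221),.058)):
    print(n,onplane(c,p,z).round(3))
for q in("key_block","medicine_box"):
    for d in silhouettes("top",q):
        X,_=cloud(c,d["region"]); top=X[X[:,2]>np.percentile(X[:,2],60)-.01]
        print(q,d["conf"],X.mean(0).round(3),np.percentile(X,[2,98],axis=0).round(3).tolist(),cv2.minAreaRect(X[:,:2].astype(np.float32)))
i=cv2.resize(c["image"][125:255,170:300],None,fx=4,fy=4,interpolation=2)
j=cv2.resize(c["image"][140:220,320:420],None,fx=2.7,fy=2.7,interpolation=2)
cv2.imwrite("pics/crop1.png",np.hstack([i,cv2.copyMakeBorder(j,0,520-j.shape[0],0,0,0)]))
print(current_clock())
E
```

```text
keybow [[0.538 0.257 0.096]]
block [[0.537 0.265 0.046]]
red [[0.431 0.246 0.05 ]]
yel [[0.605 0.178 0.05 ]]
bigblock [[0.452 0.105 0.06 ]]
lock [[ 0.577 -0.219  0.088]]
tumbler [[0.709 0.185 0.05 ]]
jar [[0.666 0.295 0.1  ]]
tin? [[ 0.484 -0.474  0.058]]
key_block 0.97 [0.534 0.262 0.043] [[0.5, 0.23, 0.015], [0.574, 0.304, 0.05]] ((0.5378401279449463, 0.2683277428150177), (0.07310305535793304, 0.0745406374335289), 7.618202209472656)
key_block 0.97 [0.448 0.105 0.057] [[0.399, 0.055, 0.003], [0.496, 0.155, 0.067]] ((0.4494757056236267, 0.11435718834400177), (0.11473361402750015, 0.09981919825077057), 84.3076171875)
medicine_box 0.81 [ 0.603 -0.223  0.078] [[0.522, -0.323, 0.022], [0.689, -0.125, 0.093]] ((0.6177372932434082, -0.22681213915348053), (0.20355965197086334, 0.1926562786102295), 77.57221221923828)
0.85
```

View pics/crop1.png

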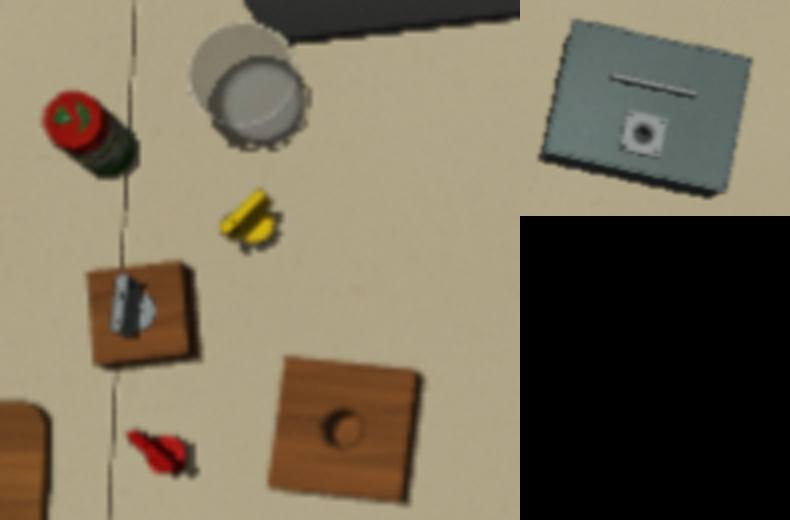

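The crop confirms it: the steel key stands in the small block, with the red and yellow look-alikes free-standing and the large block empty. Next are wrist views above the lock and the key.

Run:
```python
from h import *
def look(p,psi,name):
    move_ptp(p,down(psi)); c=capture("wrist"); cv2.imwrite(f"pics/{name}.png",c["image"]); np.savez(name+".npz",**{k:np.array(v) for k,v in c.items()}); return c
c=look([.53,-.21,.33],np.pi/2-.21,"lockv"); print("cam",-c["R"].T@c["t"],current_position(),current_clock())
print(proj(c,[[.577,-.219,.088]]))
d=silhouettes("wrist","medicine_box"); print([(x["conf"],x["xy"]) for x in d])
move_ptp([.577,-.2,.33],down(np.pi/2-.1))
c=look([.50,.257,.33],np.pi/2,"keyv"); print("cam",-c["R"].T@c["t"],current_clock())
print(proj(c,[[.538,.257,.096]]))
for x in silhouettes("wrist","key_bow"):
    X,_=cloud(c,x["region"]); print(x["conf"],x["xy"],X.mean(0).round(3),X.max(0).round(3))
a=cv2.imread("pics/lockv.png");b=cv2.imread("pics/keyv.png");cv2.imwrite("pics/both.png",cv2.resize(np.vstack([a,b]),(480,600)))
print(current_joint_pos())
```

```text
cam [ 0.46553247 -0.19750665  0.52571562] [ 0.52959374 -0.21067336  0.32961404] 2.675
[[320.31758784 201.8648137 ]]
[(0.58, [318.2, 218.3])]
cam [0.43474662 0.25531749 0.52600314] 4.775
[[319.96799026 195.99698711]]
0.64 [325.7, 191.6] [0.538 0.265 0.078] [0.559 0.281 0.098]
0.62 [306.9, 120.5] [0.433 0.241 0.07 ] [0.449 0.257 0.091]
0.56 [269.1, 234.1] [0.606 0.182 0.07 ] [0.626 0.198 0.091]
[ 3.50134119e-01  2.08358795e-01  1.37908423e+00 -2.54749584e-04
  1.55414463e+00 -1.21906604e+00]
```

View pics/both.png

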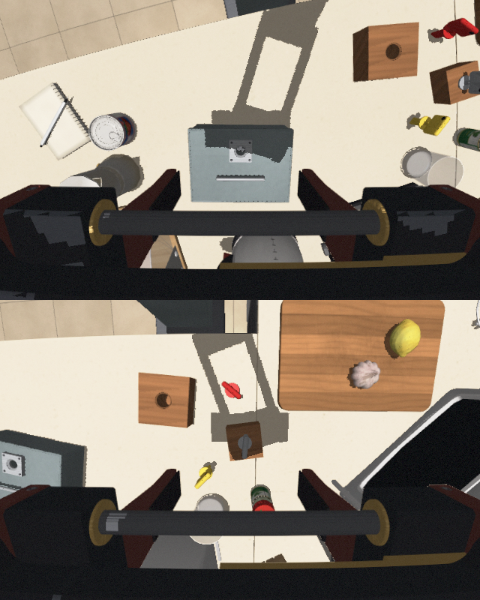

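```bash
cat >> h.py <<'E'
def rect(P):
    r=cv2.minAreaRect((P[:,:2]*1000).astype(np.float32)); b=cv2.boxPoints(r); e=b[1]-b[0],b[2]-b[1]
    l=max(e,key=np.linalg.norm); a=np.arctan2(l[1],l[0]); a=(a+np.pi/2)%np.pi-np.pi/2
    return np.round(r[0],1),np.round(sorted(r[1]),1),round(a,3)
E
python3 - <<'E'
from h import *
c=dict(np.load("keyv.npz")); X,px=cloud(c)
def near(X,p,r): return np.hypot(X[:,0]-p[0],X[:,1]-p[1])<r
m=near(X,(.538,.265),.035)&(X[:,2]>.086); P=X[m]; print("bow",rect(P),P[:,2].mean(),len(P),P.mean(0))
u,s,v=np.linalg.svd((P-P.mean(0))[:,:2],full_matrices=0); print("pca",v[0])
m=near(X,(.538,.265),.06)&(abs(X[:,2]-.046)<.006); print("block top",rect(X[m]),X[m].mean(0))
c=dict(np.load("lockv.npz")); X,px=cloud(c)
m=near(X,(.577,-.219),.18)&(abs(X[:,2]-.08)<.004)
m2=near(X,(.577,-.219),.035)&(X[:,2]>.0845)&(X[:,2]<.095)
print("lid",rect(X[m]),X[m,2].mean()); print("plate",rect(X[m2]),X[m2].mean(0),m2.sum())
m3=near(X,(.61,-.23),.1)&(X[:,2]>.0935); print("handle",rect(X[m3]),X[m3].mean(0))
# bore: dark pixels in plate
g=cv2.cvtColor(c["image"],cv2.COLOR_BGR2GRAY); q=proj(c,[[.577,-.219,.088]])[0].astype(int)
x0,y0=q-45; i=cv2.resize(c["image"][y0:y0+90,x0:x0+90],(540,540),interpolation=2); print(x0,y0)
c2=dict(np.load("keyv.npz")); q=proj(c2,[[.538,.265,.096]])[0].astype(int)-45; j=cv2.resize(c2["image"][q[1]:q[1]+90,q[0]:q[0]+90],(540,540),interpolation=2); print(q)
cv2.imwrite("pics/crop2.png",cv2.resize(np.hstack([i,j]),(800,400)))
E
```

```text
bow (array([539.6, 266.5]), array([10.4, 42.5]), np.float32(-0.084)) 0.09495139624435134 209 [0.53916797 0.26646833 0.0949514 ]
pca [ 0.99586405 -0.0908559 ]
block top (array([540.3, 266.6]), array([71.9, 72.6]), np.float32(0.124)) [0.53785924 0.26635898 0.0464228 ]
lid (array([ 610.7, -226.6]), array([156.3, 207. ]), np.float32(1.351)) 0.08018684136810944
plate (array([ 576.7, -218.5]), array([42.8, 44.7]), np.float32(-0.218)) [ 0.57665332 -0.21854066  0.08802481] 771
handle (array([ 573.2, -219.5]), array([ 94.5, 123.7]), np.float32(-0.198)) [ 0.53531025 -0.2179258   0.40152497]
275 156
[280 150]
```

View pics/crop2.png

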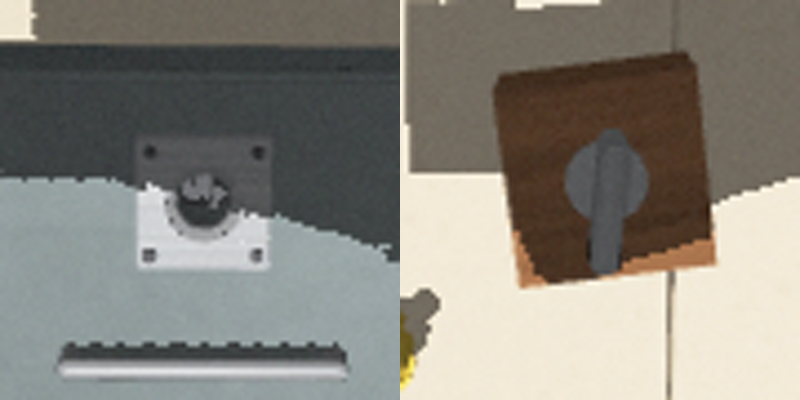

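Both measurements agree with the given sizes:
- **Key:** (0.540, 0.2665), yaw about -0.085. Bow top is at 0.095, bow 42 x 10 mm.
- **Lock:** (0.5767, -0.2186, 0.088), box yaw -0.22.

Next I'll grasp and lift.

Run:
```python
from h import *
o=down(np.pi/2-.087)
move_ptp([.540,.2665,.16],o); servo_line([.540,.2665,.0595],rate=.08,contact_N=8); print(current_position(),current_force())
move_gripper(0.0); print("gap",current_finger_gap(),current_grip_force(),current_force(),current_torque())
servo_line([.540,.2665,.23],rate=.12); print("gap",current_finger_gap(),current_force(),current_torque(),current_clock(),current_position())
c=capture("wrist"); cv2.imwrite("pics/held.png",c["image"]); np.savez("held.npz",**{k:np.array(v) for k,v in c.items()})
X,px=cloud(c); t=current_position()
m=(np.hypot(X[:,0]-.54,X[:,1]-.2665)<.04)&(X[:,2]>.14)&(X[:,2]<.30)
P=X[m]; print(m.sum(), P.min(0),P.max(0))
q=proj(c,[t])[0]; x0,y0=np.maximum((q-[100,70]).astype(int),0); print(q,x0,y0)
cv2.imwrite("pics/heldc.png",cv2.resize(c["image"][y0:y0+140,x0:x0+200],None,fx=4,fy=4,interpolation=2))
```

```text
[0.5404993  0.26667602 0.06007391] [0.20190225 0.24461685 0.4090435 ]
gap 0.009460708675325454 29.996764361858368 [-0.86898844  0.37192627  0.14546178] [ 0.09817484 -0.08593687  0.0084166 ]
gap 0.009518253437973575 [-0.16019224  0.30242063 -1.67679497] [ 0.07279257 -0.09445929 -0.02640835] 9.7333 [0.53946447 0.2663178  0.2291285 ]
3075 [0.51756872 0.25146575 0.21692865] [0.56114159 0.28071535 0.29999902]
[319.87948473 223.35304755] 219 153
```

View pics/heldc.png

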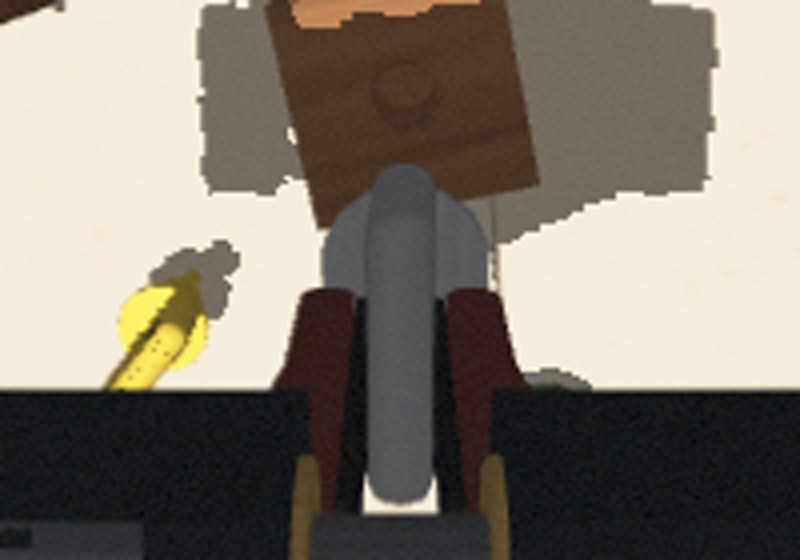

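The key is held upright and centred (bow at column 400, collar at 405 in the crop). Now I'll carry it over the lock and lower it gently.

```bash
cat >> h.py <<'E'
BY=-.22; L=np.array([.5767,-.2186])
def ko(a): return down(np.pi/2+BY+a)   # key x at angle a (anticlockwise) of box x
def F(n=8): 
    f=[]
    for _ in range(n): f.append(np.r_[current_force(),current_torque()]); sleep(.01)
    return np.mean(f,0)
E
python3 - <<'E'
from h import *
print([np.round(inverse_kinematics([*L,.12],ko(a))[5],2) for a in(.6,0,-1.3)])
servo_line([.54,.1,.23],ko(0),rate=.25)
move_ptp([*L,.23],ko(0)); servo_line([*L,.15],rate=.1); sleep(.3)
f0=F(); print(current_clock(),current_position(),f0.round(3)); np.save("f0.npy",f0)
r=servo_line([*L,.1125],rate=.02,contact_N=4); print(r,current_position(),(F()-f0).round(3),current_clock())
c=capture("wrist"); np.savez("in.npz",**{k:np.array(v) for k,v in c.items()})
E
```

```text
[np.float64(-2.43), np.float64(-1.83), np.float64(-0.53)]
13.1333 [ 0.57683886 -0.21869208  0.15032527] [ 0.273  0.289 -1.138  0.043 -0.138  0.011]
False [ 0.57677521 -0.21864513  0.11261547] [-0.349 -0.622 -0.057  0.003 -0.003  0.003] 15.225
```

It went into the bore without contact. Next I'll press lightly and search for the slot.

```bash
cat > s.py <<'E'
from h import *
f0=np.load("f0.npy")
def st(tag): 
    f=F(5)-f0; print(tag,current_position().round(4) if hasattr(current_position(),'round') else np.round(current_position(),4),f.round(2),round(current_clock(),2)); return f
E
python3 - <<'E'
from s import *
z=.1125
while z>.1075:
    z-=.0007; servo_line([*L,z],rate=.02); f=F(4)-f0
    print(round(z,4),f[2].round(2),end="; ")
    if f[2]>2.3: break
st("touch")
if z>.1075:
  z-=.0012; servo_line([*L,z],rate=.02); st("press")
  for a in (.08,.16):
    t=current_clock()
    try: servo_line([*L,z],ko(a),rate=.02)
    except PlanningError as e: print(e)
    f=st(a); print(current_clock()-t, Ro.from_quat(current_orientation()).as_euler('xyz').round(3))
E
```

```text
0.1118 0.32; 0.1111 0.28; 0.1104 0.61; 0.1097 1.68; 0.109 1.84; 0.1083 2.65; touch [ 0.5768 -0.2186  0.1084] [-0.61 -0.06  2.21  0.    0.   -0.02] 17.02
press [ 0.5768 -0.2186  0.1072] [-0.22 -0.16  3.6  -0.02  0.03 -0.01] 17.31
0.08 [ 0.5768 -0.2187  0.1072] [-0.72 -1.29  3.18 -0.06 -0.   -0.02] 17.6
0.2917000000000023 [-3.141  0.     2.999]
0.16 [ 0.5768 -0.2187  0.1072] [-0.29 -0.8   3.22 -0.12 -0.03 -0.03] 17.89
0.29169999999999874 [-3.141  0.     3.078]
```

Run:
```python
from s import *
z=.1072; hit=None
for a in list(np.arange(.24,.62,.08))+list(np.arange(.48,-.7,-.08)):
    servo_line([*L,z],ko(a),rate=.02) if a!=.48 else move_ptp([*L,z],ko(a))
    f=F(4)-f0; print(round(a,2),f[[0,1,2,5]].round(2),end="; ")
    if f[2]<1.2: hit=a; break
st(f"hit {hit}")
if hit is not None:
    r=servo_line([*L,.1012],rate=.02,contact_N=5); st(r)
```

```text
0.24 [-0.3  -0.7   2.96 -0.  ]; 0.32 [-0.27 -1.01  3.02 -0.01]; 0.4 [-0.38 -0.55  3.7  -0.03]; 0.48 [-0.14 -1.02  3.64 -0.02]; 0.56 [ 0.41 -0.41  3.55 -0.02]; 0.48 [-0.08 -0.88  3.6   0.01]; 0.4 [-0.55 -0.36  3.35 -0.01]; 0.32 [-0.05 -0.61  3.72 -0.01]; 0.24 [-0.63 -0.8   3.83  0.01]; 0.16 [-1.09 -0.34  3.32  0.01]; 0.08 [-0.83 -0.34  3.52  0.03]; -0.0 [-1.03 -0.25  3.92 -0.01]; -0.08 [-1.16 -0.75  3.06 -0.  ]; -0.16 [-0.13 -0.77 -0.1  -0.02]; hit -0.16000000000000014 [ 0.5766 -0.2185  0.1068] [-0.58 -0.31  0.01 -0.05 -0.   -0.  ] 21.9
True [ 0.5769 -0.2184  0.1013] [-0.04  0.5   5.85  0.06  0.   -0.01] 22.28
```

The key found its slot at about -0.16 rad, and the collar is on the plate (TCP z 0.1013 against 0.101 expected). Now I'll turn it clockwise to the stop.

Run:
```python
from s import *
c=capture("wrist"); X,_=cloud(c); m=(np.hypot(*(X[:,:2]-L).T)<.03)&(X[:,2]<.15); print("bow top",np.percentile(X[m,2],[50,90,97]))
z=.1015; servo_line([*L,z],rate=.02); sleep(.3); st("relaxed")
a=-.16
while a>-1.34:
    a-=.08 if a>-1.0 else .04
    servo_line([*L,z],ko(a),rate=.02); f=F(4)-f0; print(round(a,2),f[[0,1,2,5]].round(2),end="; ")
    if abs(f[5])>.17 or np.linalg.norm(f[:3])>10: break
st("stop")
```

```text
bow top [0.08888067 0.13842591 0.14364414]
relaxed [ 0.5767 -0.2186  0.1014] [ 0.07 -0.28  2.42 -0.03 -0.08 -0.02] 22.93
-0.24 [-0.24 -1.08  1.33  0.02]; -0.32 [-0.18 -0.75  0.66  0.01]; -0.4 [-0.9  -0.81  0.52  0.06]; -0.48 [-0.87 -1.28  0.28  0.05]; -0.56 [-0.39 -1.12 -0.11  0.06]; -0.64 [-0.55 -0.79 -0.68  0.06]; -0.72 [-1.09 -0.9  -0.69 -0.  ]; -0.8 [-0.73 -0.85 -0.24  0.01]; -0.88 [-1.28 -0.49 -0.78  0.06]; -0.96 [-1.21 -0.63 -1.33  0.04]; -1.04 [-1.42 -0.52 -0.62  0.04]; -1.08 [-1.25 -0.56 -1.09  0.02]; -1.12 [-1.58 -0.89 -1.25  0.03]; -1.16 [-1.52 -0.53 -1.31  0.06]; -1.2 [-1.36 -0.63 -1.38  0.03]; -1.24 [-1.47 -0.25 -1.45  0.07]; -1.28 [-1.88 -0.53 -1.3   0.1 ]; -1.32 [-1.35 -0.77 -1.71  0.13]; -1.36 [-1.64 -0.52 -1.81  0.16]; stop [ 0.5767 -0.2186  0.1015] [-1.35 -0.99 -1.92 -0.12  0.38  0.14] 28.35
```

The torque rises past -1.24 rad, so that is the stop. I'll ease back, release, retract and check.

Run:
```python
from s import *
servo_line([*L,.1013],ko(-1.22),rate=.02); st("eased")
move_gripper(.05); st("open")
servo_line([*L,.24],rate=.1)
b=np.array([np.cos(BY),np.sin(BY)])
move_ptp([*(L-.05*b),.33],ko(-.0)); sleep(.3)
c=capture("wrist"); X,_=cloud(c); near=np.hypot(*(X[:,:2]-L).T)<.035
P=X[near&(X[:,2]>.131)&(X[:,2]<.145)]; print("bow",rect(P),P[:,2].mean(),"rel box",rect(P)[2]-BY)
C=X[near&(X[:,2]>.0895)&(X[:,2]<.0955)]; print("collar",np.percentile(C[:,2],[10,50,90]),C.mean(0))
q=proj(c,[[*L,.1]])[0].astype(int); cv2.imwrite("pics/fin.png",cv2.resize(c["image"][q[1]-60:q[1]+60,q[0]-80:q[0]+80],(800,600),interpolation=2))
print(current_clock())
```

```text
eased [ 0.5768 -0.2186  0.1014] [-1.77 -0.34 -0.03 -0.11  0.36  0.07] 28.68
open [ 0.5767 -0.2186  0.1013] [-0.34 -0.28  1.44 -0.08  0.05  0.01] 29.52
bow (array([ 576.7, -219.8]), array([10.6, 43.4]), np.float32(-1.348)) 0.13679276985099056 rel box -1.128
collar [0.08985677 0.09207613 0.09333949] [ 0.56949223 -0.22058099  0.09184796]
32.5417
```

View pics/fin.png

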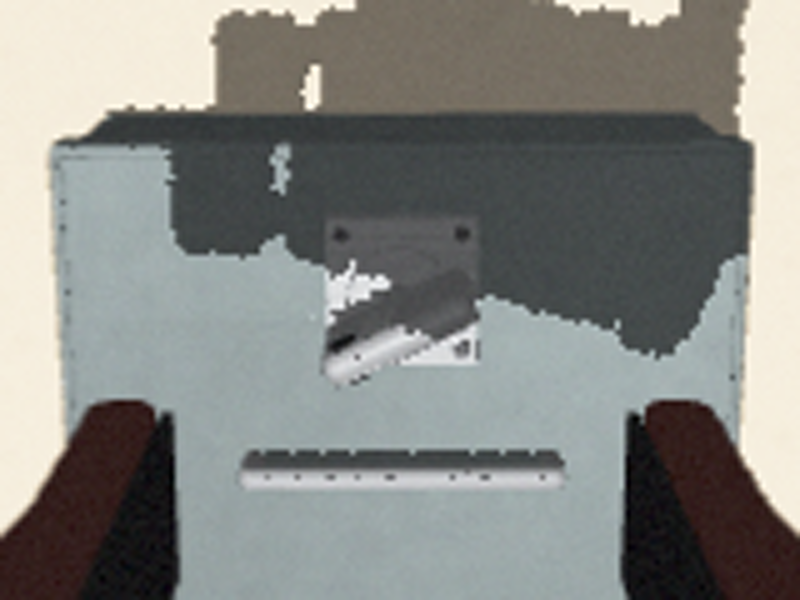

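The final crop shows the key upright in the lock, with the bow across (325–480, 270–385) and turned about 1.13 rad clockwise. The collar is on the plate and the gripper is clear.

```bash
python3 -c "
from bench import *
print(close_job(),current_clock())"
```

```text
the job is handed in; nothing more can be done
the job is handed in; nothing more can be done
```

I handed the job in with the key home in the lock, turned about 1.13 rad clockwise to the stop and released, by about 33 s of the 58 s allowed; the hand-in reported no verdict.

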